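Ease the drying case's lid shut over fresh mugs

ROBOT

A 6-joint arm with a two-finger parallel gripper is mounted at the origin on the work surface. World frame = base frame: x ahead of the robot, y to its left, z up, the work surface at z = 0. Lengths are in m, angles in rad, forces in N, time in s.
With the tool pointing down it reaches from about 0.15 to 0.775 m from the base axis. Payload 6.1 kg.
Tool frame: the origin (TCP) lies at the very end of the fingers, on their centre line; the grasp point (between the pads) lies 19 mm behind it; z points along the fingers, y is the direction in which the jaws open and shut (so a half turn about z gives the same grasp; the last joint's range is limited). The gripper opens to 85 mm and grips with 20 to 120 N. Pads are 22 mm wide; open, the fingers measure 114 mm over their backs; the gripper's body (76 mm by 85 mm) begins 54 mm behind the grasp point. The pads swing forward as they close: fully open they stand 13 mm farther back than shut.
Start: joints at [-1.234, 0.126, -0.04, 1.405, 0, 1.571], TCP at [0.173, -0.495, 0.231] pointing down, gripper open.
Joint ranges: [-2.72, 2.72], [-0.95, 1.95], [-1.27, 1.35], [-1.78, 2.02], [-1.46, 1.47], [-3.14, 3.14]. Speed limits (rad/s): [2.39, 2.39, 3.01, 3.14, 3.14, 3.14].

INTERFACE

Orientations are given as a rotation vector (axis times angle).
In Python, from cell import * gives the robot as it stands.
- The arm moves only by the tool apply_moves, never from a script. Its argument "series" is one flat list of numbers, 7 for each row, row after row: the shift along the tool's x, y, z in m, then the turn, a rotation vector about the tool's x, y, z in degrees, then the closure, from -1 (fully open) to 1 (shut). A call has 1 to 5 rows; each row shifts and turns the commanded pose from where the row before left it, along the tool's axes as they then stand; what a row does not reach is not made up. A row lasts 1/12 s, in which the tool goes at most 41.7 mm and 7.16 degrees, less where a joint would pass 70% of its speed; a pose out of reach is approached as far as the arm can. A call is refused whole if a number of a shift passes 0.0417 or a number of a turn 7.16, either way. A call with a gripper value outside its range is refused whole. The fingers move at their own pace and stop on an object; "newtons" is the grip in N (left out, the last holds). Time passes only in rows, so rows that do not move let the fingers close. It gives the time, the measured TCP pose, the force and the opening at its end, in the units of the state.
- observe(): the state, without advancing time (a new reading comes with each control period).
- grab_frame(name): name is "scene" or "top"; returns the picture (384x512x3 uint8, red, green, blue); there is no depth.
- calibration(name): a dict with "fov_y" (degrees; the focal length in pixels is half the picture's height over the tangent of half this angle, whatever the lens; pixels are square), "cx", "cy" (the principal point, pixels), "k1" (the pictures are not rectified: a ray, as slopes to the right and down, at radius r is drawn at 1 + k1 r^2 times it, then the intrinsics apply), "origin" and "orientation" of the camera in the world. Camera axes: x right, y down, z forward; pixel columns grow to the right and rows downward; lengths in m; the calibration is good to about 2 mm. A picture is of the moment at which its call begins. calibration takes no time and is no camera call.
- sign_off(): hands the job in, once; it reports no verdict.
The state is a dict: "clock": time; "joint_positions": joint angles; "dq": joint speeds; "joint_efforts": joint torques, N m; "tool_pos": TCP position; "eef_rot": TCP orientation; "ft_force": force on the tool from outside, world axes, zero at the start; "torque": the same for the moment, N m; "grip_width": opening from 0.0 (shut) to 1.0 (fully open).
Only numpy, scipy, OpenCV 4.12 (cv2) and the standard library are available. Lean on these libraries where they do the work, as an engineer would, in place of code of your own. Each camera call takes 0.05 s, during which the arm holds its last target.

TASK

The lid of the orange drying case leans open, past upright. Nudge it over with your fingers, catch it on them as it falls, and lower it gently until it is fully shut: it must not drop or bump onto the case, and must not be gripped or forced. Leave the mugs in the case and the things beside it where they stand, and finish clear of everything.

Things in the scene. Friction and masses are not known exactly. Their poses are not given: they have to be found in the camera images.
- case: Orange open-topped drying case, fixed to the table: 140 mm deep (x) by 240 mm wide (y) and 115 mm high, walls 5 mm, on a 30 mm dark foot (rim 145 mm above the table). Origin at the centre of its underside. Its own -x is the front (towards the robot, give or take its yaw); the lid's hinge runs along the top of its back (+x) wall. Two blue mugs stand inside, below the rim.
- lid_hinge (a point): Middle of the hinge line, on the top edge of the case's back outer face (145.5 mm above the table). The hinge runs along the case's y.
- lid_lip (a point): Middle of the lid's free edge, on its lower (inner) face; moves with the lid. Lid: tinted brown, see-through, yellow strip along the free edge, 180 mm long from the hinge, 250 mm wide, 6 mm thick, about 0.3 kg. When shut this edge juts 40 mm past the case's front wall, so fingers in front of the wall can carry it from below all the way down; nothing stands under it.
- lid (a joint): Lid angle: 0 shut and level, 1.57 upright, 1.85 leaning back on its stop (starts 1.7 to 1.85, at rest or sinking back). Left alone it falls back to the stop from above 1.57 and shut from below. A worn damper slows the fall to about 0.7 rad/s times cos(angle): from 1.4 it takes about 3.5 s and strikes at about 0.7 rad/s. No spring, no latch.
- mug_a: Blue mug inside the case, 85 mm high, 72 mm across; origin at the centre of its underside. Not to be moved.
- mug_b: Second blue mug inside the case, same size and origin. Not to be moved.
- red_mug: Red mug on the table, 95 mm high, 80 mm across, handle at its +y; origin under its centre. Bystander.
- green_mug: Green mug on the table, same size. Bystander.
- ink_jar: Small yellow jar with a white cap, 70 mm high, 60 mm across; origin under its centre. Bystander.

How it is judged:
On the way, in this order (a step that is already met when the one before it is completed fails the run):
1. the lid has been tipped forward past upright (value of joint lid below 1.5 rad), for 0.05 s.
2. the fingers carry the lid part-way down, slower than 0.3 rad/s (value of joint lid between 0.08 and 0.8 rad and velocity of joint lid above -0.3 rad/s and contact force between the fingers and case above 0.3 N), for 0.2 s.
At the end, for the whole second after the job is handed in: The lid is shut (below 0.025 rad, about 4 mm at its free edge) and at rest; the mugs in the case and the bystanders stand upright, within 12 mm of where they were (value of joint lid below 0.025 rad and velocity of joint lid between -0.05 and 0.05 rad/s and distance of each of mug_a, mug_b, red_mug, green_mug, ink_jar from where it was at the start of the episode below 0.012 m and angle between each of mug_a, mug_b, red_mug, green_mug, ink_jar's own z axis and vertical below 0.1 rad); the robot touches nothing.
It fails at once if the lid drops or bumps shut: faster than 0.35 rad/s within the last 0.08 rad (14 mm at its free edge) (value of joint lid below 0.08 rad and velocity of joint lid below -0.35 rad/s).
It fails at once if the lid is gripped or forced: the fingers press on the lid or case with more than 18 N (contact force between the fingers and case above 18 N).
It fails at once if a mug or the jar is moved, lifted or tipped (distance of any of mug_a, mug_b, red_mug, green_mug, ink_jar from where it was at the start of the episode above 0.012 m or angle between any of mug_a, mug_b, red_mug, green_mug, ink_jar's own z axis and vertical above 0.25 rad).
It also fails if it takes over 58 s, if anything falls off the work surface, if the arm or the gripper's body presses on something with over 40 N, if the wrist force passes 120 N, or if a joint passes its speed limit or range.

## Working session

There is one attempt and no reset: what is moved stays moved. The work goes in short steps, Python scripts to look and compute and a tool call to move; the robot and the scene stay as the last step left them, time stands still between calls to the robot, and variables do not carry over. Pictures are saved under pics/ and viewed, and the job is handed in when it is done.

Besides the shell and the picture viewer there is one more tool, called after "Call:" as name(argument=value, ...), one argument or row to a line, values as JSON. apply_moves: Moves the arm, as the interface text tells. Its arguments: {"type":"object","properties":{"series":{"type":"array"},"newtons":{"type":"number"}},"required":["series"]}

```bash
ls; mkdir -p pics; python3 - <<'E'
from cell import *
import cv2
print(observe())
for n in ("scene","top"):
    print(n,calibration(n)); cv2.imwrite(f"pics/{n}0.png",grab_frame(n)[:,:,::-1])
E
```

```text
pics
{'clock': 0.0, 'joint_positions': array([-1.23400564e+00,  1.26412277e-01, -4.06440902e-02,  1.40539701e+00,
       -3.93474358e-05,  1.57081599e+00]), 'dq': array([-0.00021132, -0.0001983 ,  0.00109775,  0.00019382, -0.00069399,
        0.00027897]), 'joint_efforts': array([ 2.36262113e-04, -4.35914648e+01,  3.52923918e+01,  1.74053747e-02,
        2.32822146e-05,  1.01636826e-05]), 'tool_pos': array([ 0.17334165, -0.49511307,  0.23049502]), 'eef_rot': array([-3.09555588e+00, -5.26229763e-01,  4.96946442e-04]), 'ft_force': array([ 0.24793608,  0.20228778, -0.79950495]), 'torque': array([0.02535592, 0.02313951, 0.04889037]), 'grip_width': 1.0016190527158175}
scene {'fov_y': 43.425439491867, 'cx': 249.85953854468363, 'cy': 193.11124518725157, 'k1': -0.17398502361115561, 'origin': array([ 0.90017465, -0.64313538,  1.29798201]), 'orientation': array([-2.51179362, -0.65186843,  0.17732381])}
top {'fov_y': 50.602278826713444, 'cx': 256.6078410983882, 'cy': 188.34312296765358, 'k1': -0.01969448810468274, 'origin': array([0.4250568 , 0.00170449, 1.24433062]), 'orientation': array([-2.1699008 ,  2.16945983, -0.09942971])}
```

View pics/scene0.png

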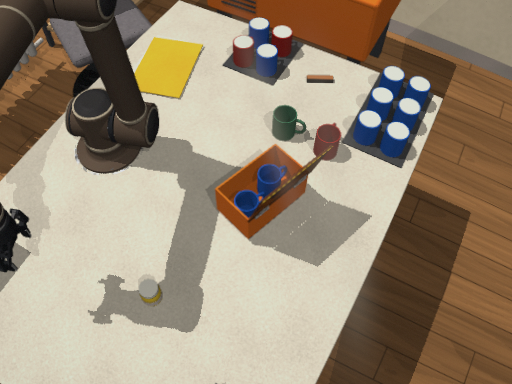

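View pics/top0.png

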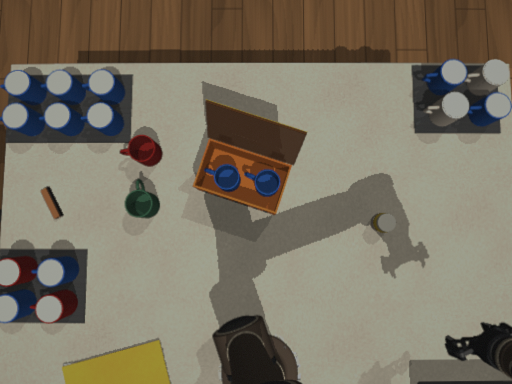

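```bash
cat > h.py <<'E'
from cell import *
import cv2, numpy as np
from scipy.spatial.transform import Rotation as R
from scipy.optimize import brentq
def cam(n):
    c=calibration(n); f=192/np.tan(np.radians(c['fov_y']/2)); return c,f
def ray(n,u,v):
    c,f=cam(n); a=np.array([(u-c['cx'])/f,(v-c['cy'])/f]); rd=np.hypot(*a)
    r=brentq(lambda r:r*(1+c['k1']*r*r)-rd,0,1.2) if rd>1e-9 else 0
    a=a*(r/rd) if rd>1e-9 else a
    return c['origin'],R.from_rotvec(c['orientation']).apply([a[0],a[1],1])
def onz(n,u,v,z):
    o,d=ray(n,u,v); return o+d*(z-o[2])/d[2]
def proj(n,p):
    c,f=cam(n); q=R.from_rotvec(c['orientation']).inv().apply(np.array(p)-c['origin']); a=q[:2]/q[2]
    a=a*(1+c['k1']*(a@a)); return a*f+[c['cx'],c['cy']]
def tri(p,q):
    o1,d1=ray('top',*p);o2,d2=ray('scene',*q)
    A=np.stack([d1,-d2],1); s=np.linalg.lstsq(A,o2-o1,rcond=None)[0]
    a=o1+s[0]*d1;b=o2+s[1]*d2; return (a+b)/2,np.linalg.norm(a-b)
E
python3 - <<'E'
import cv2
a=cv2.imread('pics/top0.png')[85:225,180:320]; cv2.imwrite('pics/tc.png',cv2.resize(a,None,fx=4.2,fy=4.2,interpolation=cv2.INTER_CUBIC))
a=cv2.imread('pics/scene0.png')[130:245,200:350]; cv2.imwrite('pics/sc.png',cv2.resize(a,None,fx=5,fy=5,interpolation=cv2.INTER_CUBIC))
E
```

```text
(no output)
```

View pics/tc.png

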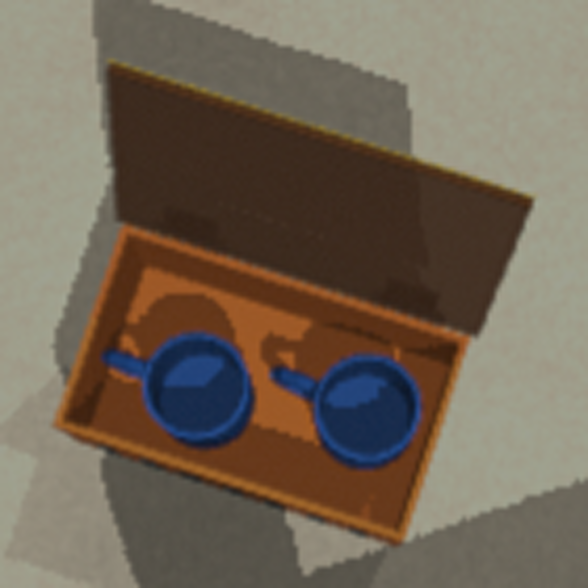

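View pics/sc.png

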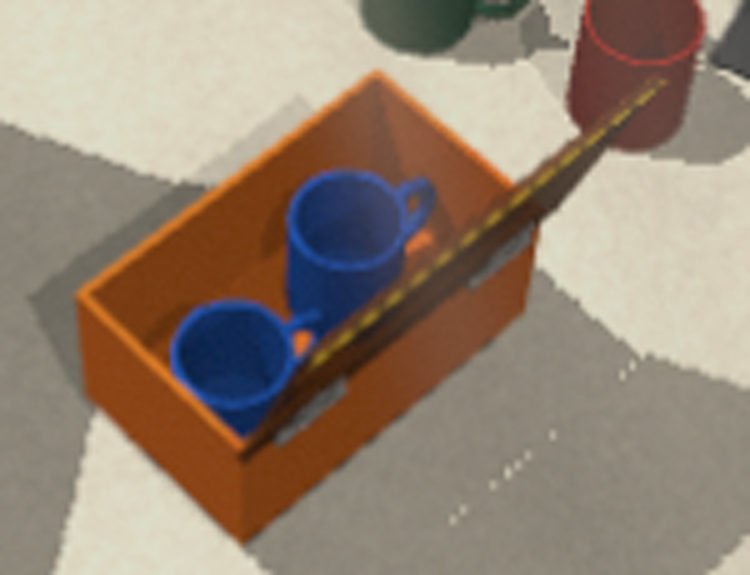

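```bash
cat > m.py <<'E'
from h import *
T=lambda u,v:(180+(u+.5)/4.2-.5,85+(v+.5)/4.2-.5)
S=lambda u,v:(200+(u+.5)/5-.5,130+(v+.5)/5-.5)
P=[onz('top',*T(*c),.145) for c in [(57,425),(403,543),(468,338),(125,225)]]
fl,fr,br,bl=P
for p in P: print(p.round(4))
print([np.linalg.norm(P[i]-P[i-1]).round(4) for i in range(4)])
# scene check
for c in [(80,293),(244,450),(377,73)]: print('scene',onz('scene',*S(*c),.145).round(4))
for t,s in [((107,63),(662,80)),((532,200),(312,360))]: print('lip',tri(T(*t),S(*s)))
yaw=np.arctan2(*( (fl-fr)+(bl-br))[:2][::-1])-np.pi/2; print('yaw',yaw)
c=sum(P)/4; ex=np.array([np.cos(yaw),np.sin(yaw),0]); print('c',c,'hinge',c+.07*ex)
E
python3 m.py
```

```text
[0.5383 0.1798 0.145 ]
[ 0.462  -0.0442  0.145 ]
[ 0.5952 -0.0871  0.145 ]
[0.6702 0.1372 0.145 ]
[np.float64(0.1386), np.float64(0.2367), np.float64(0.14), np.float64(0.2365)]
scene [ 0.4661 -0.0443  0.145 ]
scene [ 0.5966 -0.0876  0.145 ]
scene [0.5408 0.1778 0.145 ]
lip (array([0.72449877, 0.12724721, 0.31359745]), np.float64(0.0014955907947366638))
lip (array([ 0.64606262, -0.1099931 ,  0.31373997]), np.float64(0.0012642683341495123))
yaw -0.3255077256957082
c [0.56644223 0.04644098 0.145     ] hinge [0.63276643 0.02405569 0.145     ]
```

Call:
apply_moves(
  series=[0, 0, -0.03, 0, 0, 7, 1, 0, 0, -0.035, 0, 0, 7, 1, 0, 0, -0.035, 0, 0, 7, 1, 0, 0, -0.035, 0, 0, 7, 1, 0, 0, -0.035, 0, 0, 7, 1],
  newtons=20,
)

```text
clock: 0.52
tool_pos: [0.1733, -0.495, 0.4026]
eef_rot: [-3.11, 0.438, 0.0]
ft_force: [-0.3, -0.8, 1.0]
grip_width: 0.3
```

```bash
cat >> h.py <<'E'
HINGE=np.array([.633,.024,.1455]); YAW=-.3255
EX=np.array([np.cos(YAW),np.sin(YAW),0]); EY=np.array([-np.sin(YAW),np.cos(YAW),0])
def st():
    s=observe(); Rm=R.from_rotvec(s['eef_rot']); p=s['tool_pos']; d=p-HINGE
    print('t%.2f'%s['clock'],'q',s['joint_positions'].round(3),'p',p.round(4),'F',s['ft_force'].round(2),'g%.2f'%s['grip_width'])
    print(' case xyz rel hinge',np.round([d@EX,d@EY,d[2]],4)); print(' tool axes in case frame',[np.round([a@EX,a@EY,a[2]],3).tolist() for a in Rm.as_matrix().T])
    open('log.txt','a').write(' '.join(map(str,list(s['joint_positions'])+list(p)+list(s['eef_rot'])))+'\n')
    return s,Rm
def go(case_xyz):
    s,Rm=st(); t=HINGE+case_xyz[0]*EX+case_xyz[1]*EY+np.array([0,0,case_xyz[2]])
    d=t-s['tool_pos']; print(' shift tool',Rm.inv().apply(d).round(4),'dist',np.linalg.norm(d).round(4)); 
E
python3 -c "
from h import *
go([.075,0,.25])"
```

```text
t0.52 q [-1.234  0.197  0.43   1.804  0.     2.188] p [ 0.1733 -0.495   0.4026] F [-0.27 -0.79  1.05] g0.30
 case xyz rel hinge [-0.2696 -0.6387  0.2571]
 tool axes in case frame [[0.999, 0.045, -0.0], [0.045, -0.999, -0.0], [-0.0, 0.0, -1.0]]
 shift tool [ 0.3732 -0.6224  0.0073] dist 0.7258
```

Call:
apply_moves(
  series=[0.02, -0.034, 0, 0, 0, 2.6, 1, 0.02, -0.034, 0, 0, 0, 0, 1, 0.02, -0.034, 0, 0, 0, 0, 1, 0.02, -0.034, 0, 0, 0, 0, 1, 0.02, -0.034, 0, 0, 0, 0, 1],
)

```text
clock: 0.93
tool_pos: [0.3215, -0.3629, 0.4011]
eef_rot: [-3.101, 0.501, 0.0]
ft_force: [0.6, -1.1, -0.7]
grip_width: -0.005
```

Call:
apply_moves(
  series=[0.02, -0.034, 0, 0, 0, 0, 1, 0.02, -0.034, 0, 0, 0, 0, 1, 0.02, -0.034, 0, 0, 0, 0, 1, 0.02, -0.034, 0, 0, 0, 0, 1, 0.02, -0.034, 0, 0, 0, 0, 1],
)

```text
clock: 1.35
tool_pos: [0.47, -0.2325, 0.4011]
eef_rot: [-3.102, 0.499, 0.001]
ft_force: [-0.4, -1.6, -0.6]
grip_width: 0.006
```

```bash
python3 -c "
from h import *
go([.075,0,.25])
cv2.imwrite('pics/s1.png',grab_frame('scene')[:,:,::-1])"
```

```text
t1.35 q [-0.459  0.195  0.424  1.8   -0.     3.002] p [ 0.47   -0.2325  0.4011] F [-0.38 -1.57 -0.63] g0.01
 case xyz rel hinge [-0.0724 -0.2952  0.2556]
 tool axes in case frame [[1.0, 0.006, -0.0], [0.006, -1.0, 0.0], [-0.0, -0.0, -1.0]]
 shift tool [ 0.1492 -0.2942  0.0055] dist 0.33
```

View pics/s1.png

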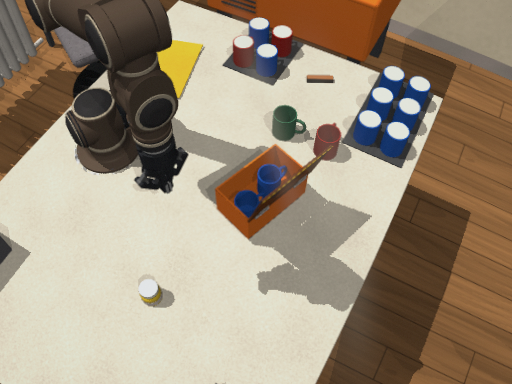

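Call:
apply_moves(
  series=[0, 0, 0, 0, 0, -7.15, 1, 0, 0, 0, 0, 0, -7.15, 1, 0, 0, 0, 0, 0, -7.15, 1, 0, 0, 0, 0, 0, -7.15, 1, 0, 0, 0, 0, 0, -7.15, 1],
)

```text
clock: 1.82
tool_pos: [0.469, -0.2341, 0.4008]
eef_rot: [-3.103, -0.487, 0.001]
ft_force: [1.1, -0.1, 0.1]
grip_width: -0.006
```

Call:
apply_moves(
  series=[0, 0, 0, 0, 0, -7.15, 1, 0, 0, 0, 0, 0, -7.15, 1, 0, 0, 0, 0, 0, -7.15, 1, 0, 0, 0, 0, 0, -7.15, 1, 0, 0, 0, 0, 0, -7.15, 1],
)

```text
clock: 2.23
tool_pos: [0.4689, -0.2342, 0.4009]
eef_rot: [-2.804, -1.415, 0.001]
ft_force: [0.1, -0.1, 0.2]
grip_width: 0.003
```

Call:
apply_moves(
  series=[0, 0, 0, 0, 0, -7.15, 1, 0, 0, 0, 0, 0, -7.15, 1, 0, 0, 0, 0, 0, -7.15, 1, 0, 0, 0, 0, 0, -7.15, 1, 0, 0, 0, 0, 0, -7.15, 1],
)

```text
clock: 2.65
tool_pos: [0.4689, -0.2342, 0.4009]
eef_rot: [-2.234, -2.207, 0.0]
ft_force: [-0.3, -0.5, 0.2]
grip_width: -0.003
```

Call:
apply_moves(
  series=[0, 0, 0, 0, 0, -7.15, 1, 0, 0, 0, 0, 0, -7.15, 1, 0, 0, 0, 0, 0, -7.15, 1, 0, 0, 0, 0, 0, -7.15, 1, 0, 0, 0, 0, 0, -7.15, 1],
)

```text
clock: 3.07
tool_pos: [0.4689, -0.2342, 0.4009]
eef_rot: [-1.449, -2.786, -0.0]
ft_force: [0.2, 1.1, 0.4]
grip_width: -0.001
```

Call:
apply_moves(
  series=[0, 0, 0, 0, 0, -7.15, 1, 0, 0, 0, 0, 0, -7.15, 1, 0, 0, 0, 0, 0, -7.15, 1, 0, 0, 0, 0, 0, -7.15, 1, 0, 0, 0, 0, 0, -7.15, 1],
)

```text
clock: 3.48
tool_pos: [0.4689, -0.2342, 0.4009]
eef_rot: [-0.524, -3.097, -0.0]
ft_force: [0.6, 0.7, -0.8]
grip_width: 0.002
```

```bash
python3 -c "
from h import *
go([.08,0,.25])"
```

```text
t3.48 q [-0.463  0.195  0.423  1.8    0.    -0.128] p [ 0.4689 -0.2342  0.4009] F [ 0.56  0.65 -0.77] g0.00
 case xyz rel hinge [-0.073  -0.2972  0.2554]
 tool axes in case frame [[-1.0, 0.01, 0.001], [0.01, 1.0, 0.0], [-0.001, 0.0, -1.0]]
 shift tool [-0.1501  0.2986  0.0053] dist 0.3343
```

Call:
apply_moves(
  series=[-0.017, 0.033, 0, 0, 0, 0, 1, -0.017, 0.033, 0, 0, 0, 0, 1, -0.017, 0.033, 0, 0, 0, 0, 1, -0.017, 0.033, 0, 0, 0, 0, 1, -0.017, 0.033, 0, 0, 0, 0, 1],
)

```text
clock: 3.9
tool_pos: [0.6051, -0.1059, 0.401]
eef_rot: [-0.534, -3.095, 0.0]
ft_force: [0.9, 0.3, -0.2]
grip_width: 0.003
```

Call:
apply_moves(
  series=[-0.017, 0.033, 0, 0, 0, 0, 1, -0.017, 0.033, 0, 0, 0, 0, 1, -0.017, 0.033, 0, 0, 0, 0, 1, -0.016, 0.033, 0, 0, 0, 0.5, 1, 0, 0, 0, 0, 0, 0, 1],
)

```text
clock: 4.32
tool_pos: [0.7073, -0.0, 0.3847]
eef_rot: [0.538, 3.085, 0.005]
ft_force: [-0.4, -0.1, -1.5]
grip_width: 0.001
```

```bash
python3 -c "
from h import *
go([.08,0,.145])
cv2.imwrite('pics/s2.png',np.vstack([grab_frame('scene')[80:280,100:450],grab_frame('top')[50:250,100:450]])[:,:,::-1])"
```

```text
t4.32 q [-1.000e-03  6.780e-01  1.136e+00  2.018e+00  2.000e-03  3.450e-01] p [ 0.7073 -0.      0.3847] F [-0.42 -0.13 -1.5 ] g0.00
 case xyz rel hinge [0.078  0.001  0.2392]
 tool axes in case frame [[-1.0, 0.02, -0.009], [0.02, 1.0, 0.005], [0.009, 0.005, -1.0]]
 shift tool [-0.0011 -0.0014  0.0942] dist 0.0942
```

View pics/s2.png

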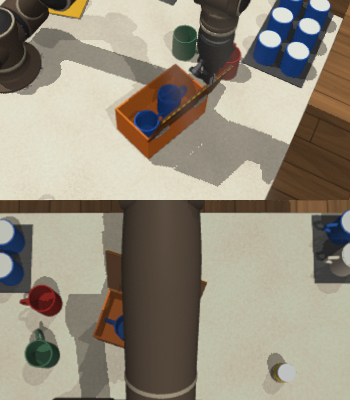

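Call:
apply_moves(
  series=[0, 0, 0.03, 0, 0, 0, 1, 0, 0, 0.03, 0, -0.5, 0, 1, 0, 0, 0.02, 0, 0, 0.5, 1, 0, 0, 0.014, 0, 0, 0.5, 1],
)

```text
clock: 4.75
tool_pos: [0.7037, -0.0066, 0.3024]
eef_rot: [0.573, 3.068, 0.0]
ft_force: [-0.8, 0.3, 0.6]
grip_width: 0.004
```

```bash
python3 -c "
from h import *
go([.08,0,.145])
cv2.imwrite('pics/s3.png',cv2.resize(grab_frame('scene')[100:250,170:370],None,fx=3.5,fy=3.5)[:,:,::-1])"
```

```text
t4.75 q [-0.008  0.506  0.637  1.681 -0.003  0.361] p [ 0.7037 -0.0066  0.3024] F [-0.77  0.27  0.6 ] g0.00
 case xyz rel hinge [ 0.0767 -0.0064  0.1569]
 tool axes in case frame [[-0.999, 0.044, -0.02], [0.044, 0.999, 0.004], [0.02, 0.003, -1.0]]
 shift tool [-0.0028  0.0065  0.012 ] dist 0.0139
```

View pics/s3.png

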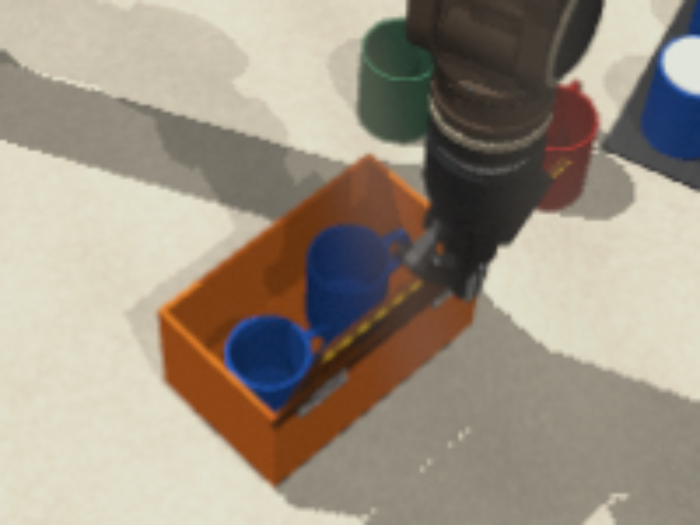

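```bash
cat > fit.py <<'E'
import numpy as np
D=[list(map(float,l.split())) for l in open('log.txt')]
D.append([-1.23400564,.126412277,-.0406440902,1.40539701,0,1.57,.17334165,-.49511307,.23049502,0,0,0])
A=[];b=[]
for d in D:
    q=d[:6]; 
    if abs(q[4])>.02: continue
    f=q[1]-q[2];p=f+q[3]; s,c=np.sin,np.cos; r=np.hypot(d[6],d[7])
    # r0 z0 A B C D L
    A+= [[1,0,s(q[1]),c(q[1]),c(f),-s(f)],[0,1,c(q[1]),-s(q[1]),-s(f),-c(f)]]
    L=.27; b+=[r-L*c(p),d[8]+L*s(p)]
x,res,rk,sv=np.linalg.lstsq(np.array(A),np.array(b),rcond=None); print(x.round(4),rk,sv.round(3)); print((np.array(A)@x-b).round(4))
E
python3 fit.py
```

```text
[ 0.0006 -0.04    0.5379 -0.0025  0.4524 -0.0826] 6 [4.197 4.197 0.597 0.597 0.174 0.174]
[-0.0001  0.0001 -0.0002  0.0001 -0.0001  0.0001  0.0008 -0.0002 -0.0012
  0.0001  0.0007 -0.0003]
```

Call:
apply_moves(
  series=[0, 0.006, 0, 0, -4, 2, 1, 0, 0, 0.01, 0, -4, 0, 1, 0, 0, 0, 0, 0, 0, 1],
)

```text
clock: 5.05
tool_pos: [0.704, -0.0003, 0.2906]
eef_rot: [0.597, 2.927, -0.041]
ft_force: [-1.0, 0.1, -2.5]
grip_width: 0.002
```

```bash
python3 -c "
from h import *
go([.08,0,.145])"
sed -i 's/L=.27; b+=\[r-L\*c(p),d\[8\]+L\*s(p)\]/b+=[r,d[8]]/; s/-c(f)\]\]/-c(f),-s(p)]]/; s/-s(f)\],\[0/-s(f),c(p)],[0/; s/>.02/>.2/' fit.py; python3 fit.py
```

```text
t5.05 q [ 0.025  0.367  0.389  1.448 -0.061  0.423] p [ 7.040e-01 -3.000e-04  2.906e-01] F [-1.03  0.06 -2.52] g0.00
 case xyz rel hinge [ 0.0751 -0.0003  0.1451]
 tool axes in case frame [[-0.985, 0.076, -0.156], [0.077, 0.997, 0.004], [0.156, -0.008, -0.988]]
 shift tool [-0.0048  0.0007  0.0009] dist 0.0049
[ 9.000e-04  1.450e-01  5.308e-01 -3.000e-04  4.509e-01 -7.980e-02
  4.447e-01] 7 [5.249 4.539 0.601 0.601 0.283 0.193 0.066]
[-0.     -0.     -0.     -0.     -0.     -0.      0.      0.0001 -0.
  0.0002  0.     -0.0004  0.      0.0002]
```

```bash
cat > ik.py <<'E'
from h import *
from scipy.optimize import fsolve
L=.4447
def ik(tcp,z):
    W=tcp-L*z; rw=np.hypot(W[0],W[1]); zw=W[2]-.145
    a=.5308;b=np.hypot(.4509,.0798);g=np.arctan2(.0798,.4509); D=np.hypot(rw,zw)
    ca=(a*a+b*b-D*D)/(2*a*b)
    if abs(ca)>1: return None,D
    ang=np.arccos(ca) # interior elbow angle
    # forearm direction angle above horizontal = -(f)+g ; upper arm dir from vertical q2
    up=np.arctan2(zw,rw); sh=np.arccos((a*a+D*D-b*b)/(2*a*D)); ua=up+sh; q2=np.pi/2-ua
    fd=ua+ang-np.pi; f=-(fd-g); q3=q2-f
    p=np.arctan2(-z[2],np.hypot(z[0],z[1])); return np.round([np.arctan2(W[1],W[0]),q2,q3,p-f,YAW-np.arctan2(W[1],W[0])],3),D
if __name__=='__main__':
    for pd in (30,40,45,50,55,60,65,70,80):
        print(pd)
        for th in (1.1,.8,.4,0):
            p=np.radians(pd); z=np.cos(p)*EX-np.sin(p)*np.array([0,0,1])
            lip=HINGE-.18*np.cos(th)*EX+.18*np.sin(th)*np.array([0,0,1])
            t=lip+.025*z; print('  ',th,t.round(3),ik(t,z)[0])
E
python3 ik.py
```

```text
30
   1.1 [0.576 0.043 0.293] [ 0.667 -0.325 -0.793  0.055 -0.993]
   0.8 [0.535 0.057 0.262] [ 0.815 -0.349 -0.88  -0.007 -1.141]
   0.4 [0.496 0.07  0.203] [ 0.973 -0.318 -1.003 -0.162 -1.299]
   0 [0.483 0.075 0.133] [ 1.033 -0.203 -1.121 -0.394 -1.358]
40
   1.1 [0.574 0.044 0.29 ] [ 0.547 -0.301 -0.644  0.356 -0.873]
   0.8 [0.532 0.058 0.259] [ 0.673 -0.344 -0.74   0.302 -0.998]
   0.4 [0.494 0.071 0.2  ] [ 0.81  -0.348 -0.877  0.169 -1.135]
   0 [0.481 0.075 0.129] [ 0.863 -0.282 -1.007 -0.028 -1.188]
45
   1.1 [0.572 0.044 0.288] [ 0.486 -0.276 -0.567  0.494 -0.812]
   0.8 [0.531 0.058 0.257] [ 0.599 -0.325 -0.668  0.442 -0.924]
   0.4 [0.493 0.071 0.198] [ 0.723 -0.343 -0.812  0.317 -1.049]
   0 [0.479 0.076 0.128] [ 0.772 -0.293 -0.947  0.132 -1.097]
50
   1.1 [0.571 0.045 0.287] [ 0.427 -0.242 -0.489  0.626 -0.752]
   0.8 [0.529 0.059 0.255] [ 0.527 -0.297 -0.596  0.574 -0.852]
   0.4 [0.491 0.072 0.196] [ 0.638 -0.326 -0.746  0.453 -0.963]
   0 [0.478 0.076 0.126] [ 0.682 -0.29  -0.885  0.278 -1.007]
55
   1.1 [0.569 0.046 0.285] [ 0.37  -0.202 -0.41   0.751 -0.696]
   0.
[... 512 characters left out ...]
0.8 [0.524 0.061 0.252] [ 0.336 -0.173 -0.376  0.931 -0.661]
   0.4 [0.486 0.074 0.193] [ 0.41  -0.223 -0.544  0.813 -0.735]
   0 [0.472 0.078 0.123] [ 0.439 -0.211 -0.693  0.653 -0.765]
70
   1.1 [0.564 0.047 0.282] [ 0.225 -0.05  -0.171  1.102 -0.55 ]
   0.8 [0.522 0.061 0.251] [ 0.283 -0.121 -0.302  1.04  -0.609]
   0.4 [0.484 0.074 0.192] [ 0.347 -0.176 -0.477  0.92  -0.672]
   0 [0.471 0.079 0.122] [ 0.372 -0.169 -0.628  0.762 -0.698]
80
   1.1 [0.56  0.049 0.281] [ 0.15   0.069 -0.009  1.319 -0.475]
   0.8 [0.518 0.063 0.25 ] [ 0.194 -0.008 -0.156  1.248 -0.519]
   0.4 [0.48  0.076 0.191] [ 0.242 -0.069 -0.344  1.121 -0.567]
   0 [0.467 0.08  0.121] [ 0.261 -0.068 -0.498  0.966 -0.586]
```

Call:
apply_moves(
  series=[-0.004, 0, 0, 0, 0, -4.4, 1, 0, 0, 0, 0, 0, 0, 1, 0, 0, 0, 0, 0, 0, 1],
)

```text
clock: 5.3
tool_pos: [0.713, -0.0022, 0.2973]
eef_rot: [0.488, 2.94, -0.046]
ft_force: [0.1, 0.6, -0.4]
grip_width: 0.001
```

```bash
cat > plan.py <<'E'
from h import *
def target(x,y,z,pd):
    p=np.radians(pd); zc=np.array([np.cos(p),0,-np.sin(p)]); yc=np.array([0,1,0]); xc=np.cross(yc,zc)
    C=np.stack([EX,EY,[0,0,1]],1); M=C@np.stack([xc,yc,zc],1)
    return HINGE+C@np.array([x,y,z]),R.from_matrix(M)
def rows(wps,start=None):
    if start is None:
        s=observe(); start=(s['tool_pos'],R.from_rotvec(s['eef_rot']))
    p,r=start
    for w in wps:
        t,q=target(*w); d=r.inv().apply(t-p); o=(r.inv()*q).as_rotvec(degrees=True)
        print(w,'->',d.round(4).tolist(),o.round(2).tolist(),' |d|%.4f |o|%.2f'%(np.linalg.norm(d),np.linalg.norm(o))); p,r=t,q
E
python3 - <<'E'
from plan import *
st()
W=[(.08-.0085*i,0,.145,81) for i in range(1,11)]
W+=[(-.01,0,.18,79),(-.02,0,.215,74),(-.05,0,.22,68),(-.09,0,.22,62),(-.13,0,.215,56),(-.16,0,.195,50),(-.16,0,.16,45),(-.135,0,.13,45),(-.11,0,.12,45)]
rows(W)
E
```

```text
t5.30 q [ 0.022  0.382  0.424  1.46  -0.06   0.346] p [ 0.713  -0.0022  0.2973] F [ 0.1   0.55 -0.36] g0.00
 case xyz rel hinge [0.0842 0.0007 0.1518]
 tool axes in case frame [[-0.987, 0.003, -0.163], [0.004, 1.0, -0.004], [0.163, -0.004, -0.987]]
(0.07150000000000001, 0, 0.145, 81) -> [0.0136, -0.0007, 0.0047] [-0.25, 0.38, -0.16]  |d|0.0144 |o|0.48
(0.063, 0, 0.145, 81) -> [0.0084, -0.0, -0.0013] [0.0, 0.0, 0.0]  |d|0.0085 |o|0.00
(0.0545, 0, 0.145, 81) -> [0.0084, -0.0, -0.0013] [0.0, 0.0, 0.0]  |d|0.0085 |o|0.00
(0.046, 0, 0.145, 81) -> [0.0084, 0.0, -0.0013] [0.0, 0.0, 0.0]  |d|0.0085 |o|0.00
(0.0375, 0, 0.145, 81) -> [0.0084, -0.0, -0.0013] [0.0, 0.0, 0.0]  |d|0.0085 |o|0.00
(0.028999999999999998, 0, 0.145, 81) -> [0.0084, -0.0, -0.0013] [0.0, 0.0, 0.0]  |d|0.0085 |o|0.00
(0.020499999999999997, 0, 0.145, 81) -> [0.0084, 0.0, -0.0013] [0.0, 0.0, 0.0]  |d|0.0085 |o|0.00
(0.011999999999999997, 0, 0.145, 81) -> [0.0084, -0.0, -0.0013] [0.0, 0.0, 0.0]  |d|0.0085 |o|0.00
(0.0034999999999999892, 0, 0.145, 81) -> [0.0084, 0.0, -0.0013] [0.0, 0.0, 0.0]  |d|0.0085 |o|0.00
(-0.0050000000000000044, 0, 0.145, 81) -> [0.0084, -0.0, -0.0013] [0.0, 0.0, 0.0]  |d|0.0085 |o|0.00
(-0.01, 0, 0.18, 79) -> [-0.0005, -0.0, -0.0354] [0.0, -2.0, -0.0]  |d|0.0354 |o|2.00
(-0.02, 0, 0.215, 74) -> [0.0031, 0.0, -0.0363] [0.0, -5.0, 0.0]  |d|0.0364 |o|5.00
(-0.05, 0, 0.22, 68) -> [0.0275, -0.0, -0.0131] [0.0, -6.0, -0.0]  |d|0.0304 |o|6.00
(-0.09, 0, 0.22, 62) -> [0.0371, 0.0, -0.015] [-0.0, -6.0, -0.0]  |d|0.0400 |o|6.00
(-0.13, 0, 0.215, 56) -> [0.0377, -0.0, -0.0144] [0.0, -6.0, 0.0]  |d|0.0403 |o|6.00
(-0.16, 0, 0.195, 50) -> [0.0361, -0.0, -0.0002] [0.0, -6.0, 0.0]  |d|0.0361 |o|6.00
(-0.16, 0, 0.16, 45) -> [0.0225, -0.0, 0.0268] [0.0, -5.0, 0.0]  |d|0.0350 |o|5.00
(-0.135, 0, 0.13, 45) -> [0.0035, 0.0, 0.0389] [0.0, 0.0, 0.0]  |d|0.0391 |o|0.00
(-0.11, 0, 0.12, 45) -> [-0.0106, 0.0, 0.0247] [0.0, 0.0, 0.0]  |d|0.0269 |o|0.00
```

Call:
apply_moves(
  series=[0.013, 0, 0.005, 0, 0.4, 0, 1, 0.0084, 0, -0.0013, 0, 0, 0, 1, 0.0084, 0, -0.0013, 0, 0, 0, 1, 0.0084, 0, -0.0013, 0, 0, 0, 1, 0.0084, 0, -0.0013, 0, 0, 0, 1],
)

```text
clock: 5.72
tool_pos: [0.6687, 0.0134, 0.2888]
eef_rot: [0.486, 2.948, -0.045]
ft_force: [1.6, -1.8, 1.9]
grip_width: 0.0
```

```bash
python3 - <<'E'
from plan import *
st()
a=grab_frame('scene')[100:250,170:370]; b=grab_frame('top')[85:235,150:350]
cv2.imwrite('pics/s4.png',cv2.resize(np.vstack([a,b]),None,fx=2,fy=2)[:,:,::-1])
E
```

```text
t5.72 q [ 0.047  0.292  0.281  1.416 -0.061  0.369] p [0.6687 0.0134 0.2888] F [ 1.6  -1.75  1.91] g0.00
 case xyz rel hinge [0.0372 0.0014 0.1433]
 tool axes in case frame [[-0.988, 0.001, -0.156], [0.001, 1.0, -0.005], [0.156, -0.005, -0.988]]
```

View pics/s4.png

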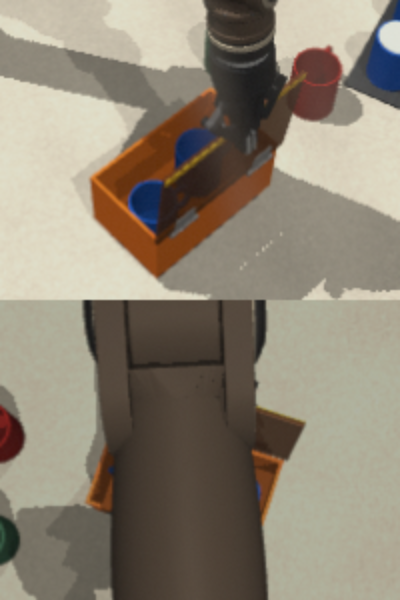

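Call:
apply_moves(
  series=[0.0084, 0, -0.0013, 0, 0, 0, 1, 0.0084, 0, -0.0013, 0, 0, 0, 1, 0.0084, 0, -0.0013, 0, 0, 0, 1, 0.0084, 0, -0.0013, 0, 0, 0, 1, 0.0084, 0, -0.0013, 0, 0, 0, 1],
)

```text
clock: 6.23
tool_pos: [0.628, 0.027, 0.2877]
eef_rot: [0.485, 2.95, -0.046]
ft_force: [1.4, -0.5, -1.5]
grip_width: 0.005
```

```bash
python3 - <<'E'
from plan import *
st()
a=grab_frame('scene')[100:250,170:370]
cv2.imwrite('pics/s5.png',cv2.resize(a,None,fx=3,fy=3)[:,:,::-1])
E
```

```text
t6.23 q [ 0.074  0.213  0.177  1.394 -0.065  0.395] p [0.628  0.027  0.2877] F [ 1.35 -0.51 -1.48] g0.01
 case xyz rel hinge [-0.0057  0.0013  0.1422]
 tool axes in case frame [[-0.988, 0.0, -0.154], [0.001, 1.0, -0.005], [0.154, -0.005, -0.988]]
```

View pics/s5.png

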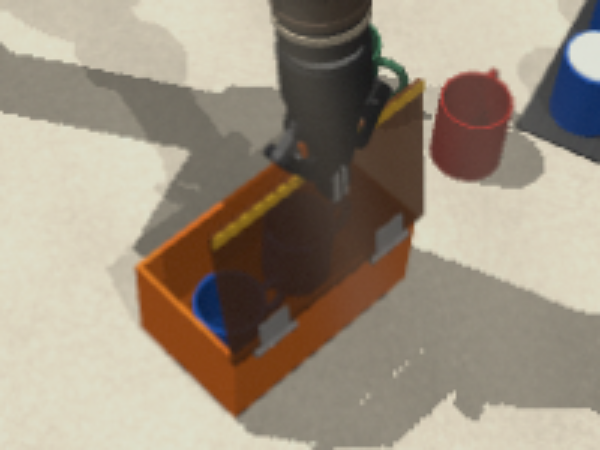

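```bash
cat >> h.py <<'E'
def lidang(u,v,yc):
    o,d=ray('scene',u,v); t=(yc-(o-HINGE)@EY)/(d@EY); q=o+t*d-HINGE; x=q@EX; return np.arctan2(q[2],-x),np.hypot(x,q[2])
E
python3 - <<'E'
from h import *
print(lidang(241,180,-.125),lidang(311,127.3,.125))
E
```

```text
(np.float64(1.4717505750671285), np.float64(0.18217859739988387)) (np.float64(1.4475971081941796), np.float64(0.17655632711518215))
```

Call:
apply_moves(
  series=[0.006, 0, -0.001, 0, 0, 0, 1, -0.0005, 0, -0.0354, 0, -2, 0, 1, 0.003, 0, -0.036, 0, -5, 0, 1, 0.028, 0, -0.013, 0, -6, 0, 1, 0.037, 0, -0.015, 0, -6, 0, 1],
)

```text
clock: 6.7
tool_pos: [0.5448, 0.0566, 0.3653]
eef_rot: [0.434, 2.615, -0.112]
ft_force: [-1.6, 1.9, 1.5]
grip_width: -0.0
```

```bash
python3 - <<'E'
from plan import *
st()
rows([(-.13,0,.215,56),(-.16,0,.195,50),(-.165,0,.16,45),(-.14,0,.13,45),(-.12,0,.125,45)])
E
```

```text
t6.70 q [ 0.243 -0.162 -0.133  1.174 -0.261  0.515] p [0.5448 0.0566 0.3653] F [-1.59  1.92  1.54] g-0.00
 case xyz rel hinge [-0.094   0.0027  0.2198]
 tool axes in case frame [[-0.88, 0.002, -0.475], [0.003, 1.0, -0.001], [0.475, -0.003, -0.88]]
(-0.13, 0, 0.215, 56) -> [0.034, -0.0028, -0.0128] [-0.17, -5.63, -0.12]  |d|0.0364 |o|5.64
(-0.16, 0, 0.195, 50) -> [0.0361, -0.0, -0.0002] [0.0, -6.0, 0.0]  |d|0.0361 |o|6.00
(-0.165, 0, 0.16, 45) -> [0.0263, -0.0, 0.0236] [0.0, -5.0, 0.0]  |d|0.0354 |o|5.00
(-0.14, 0, 0.13, 45) -> [0.0035, 0.0, 0.0389] [0.0, 0.0, 0.0]  |d|0.0391 |o|0.00
(-0.12, 0, 0.125, 45) -> [-0.0106, 0.0, 0.0177] [0.0, 0.0, 0.0]  |d|0.0206 |o|0.00
```

Call:
apply_moves(
  series=[0.035, -0.002, -0.013, 0, -5.6, 0, 1, 0.036, 0, 0, 0, -6, 0, 1, 0.026, 0, 0.024, 0, -5, 0, 1, 0.0035, 0, 0.039, 0, 0, 0, 1, -0.0106, 0, 0.0177, 0, 0, 0, 1],
)

```text
clock: 7.12
tool_pos: [0.5102, 0.0637, 0.2577]
eef_rot: [0.373, 2.35, -0.166]
ft_force: [-0.1, 0.7, -0.6]
grip_width: 0.006
```

```bash
python3 - <<'E'
from plan import *
st()
a=grab_frame('scene')[80:250,150:350]
cv2.imwrite('pics/s6.png',cv2.resize(a,None,fx=3,fy=3)[:,:,::-1])
for th in (1,.9,.8): print(th,-.18*np.cos(th)+.01,.18*np.sin(th)-.0255)
E
```

```text
t7.12 q [ 0.391 -0.389 -0.662  0.67  -0.477  0.548] p [0.5102 0.0637 0.2577] F [-0.11  0.73 -0.63] g0.01
 case xyz rel hinge [-0.129  -0.0017  0.1122]
 tool axes in case frame [[-0.719, -0.013, -0.695], [-0.007, 1.0, -0.011], [0.695, -0.003, -0.719]]
1 -0.08725441505626516 0.12596477726542138
0.9 -0.1018897942887196 0.11549884373294703
0.8 -0.11540720768248976 0.10362409636191411
```

View pics/s6.png

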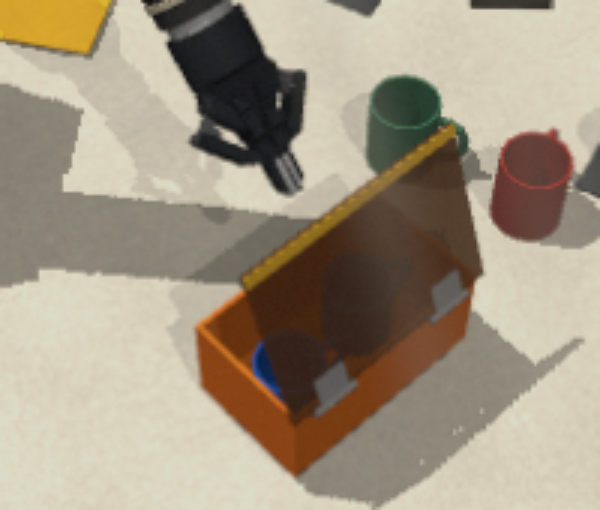

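```bash
python3 - <<'E'
from plan import *
print(lidang(231,174.3,-.125),lidang(150+451/3,80+125/3,.125))
s,_=st()
rows([(-.11,0,.112,45),(-.102,0,.115,45)])
E
```

```text
(np.float64(1.247114729792563), np.float64(0.1740114962119223)) (np.float64(1.223495759552566), np.float64(0.17510875443989296))
t7.17 q [ 0.386 -0.383 -0.654  0.667 -0.477  0.547] p [0.5146 0.0627 0.2608] F [2.29 1.01 0.96] g0.00
 case xyz rel hinge [-0.1246 -0.0012  0.1153]
 tool axes in case frame [[-0.717, -0.008, -0.697], [-0.003, 1.0, -0.009], [0.697, -0.005, -0.717]]
(-0.11, 0, 0.112, 45) -> [-0.0081, 0.0012, 0.0125] [-0.27, -0.78, 0.47]  |d|0.0150 |o|0.95
(-0.102, 0, 0.115, 45) -> [-0.0078, 0.0, 0.0035] [0.0, 0.0, 0.0]  |d|0.0085 |o|0.00
```

Call:
apply_moves(
  series=[-0.006, 0, 0.0045, 0, 0, 0, 1, -0.006, 0, 0.0045, 0, 0, 0, 1, -0.006, 0, 0.0045, 0, 0, 0, 1, -0.006, 0, 0.0045, 0, 0, 0, 1],
)

```text
clock: 7.5
tool_pos: [0.5454, 0.0532, 0.2726]
eef_rot: [0.384, 2.339, -0.163]
ft_force: [0.3, -0.1, -0.1]
grip_width: -0.001
```

```bash
python3 - <<'E'
from plan import *
a=grab_frame('scene')[80:250,150:350]
st()
cv2.imwrite('pics/s7.png',cv2.resize(a,None,fx=3,fy=3)[:,:,::-1])
E
```

```text
t7.55 q [ 0.331 -0.339 -0.61   0.639 -0.447  0.502] p [0.5463 0.0529 0.2729] F [1.81 0.5  0.32] g-0.00
 case xyz rel hinge [-0.0914 -0.0003  0.1274]
 tool axes in case frame [[-0.712, -0.001, -0.702], [0.002, 1.0, -0.004], [0.702, -0.004, -0.712]]
```

View pics/s7.png

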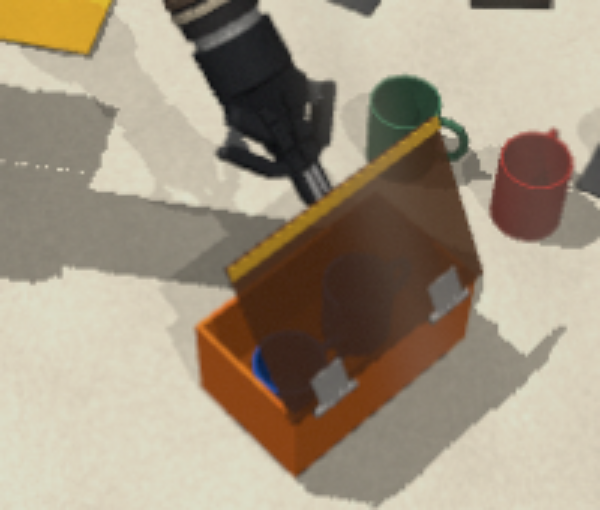

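Call:
apply_moves(
  series=[0.002, 0, -0.0004, 0, 0, 0, 1, 0.003, 0, -0.0006, 0, 0, 0, 1, 0.003, 0, -0.0006, 0, 0, 0, 1, 0.003, 0, -0.0006, 0, 0, 0, 1, 0.003, 0, -0.0005, 0, 0, 0, 1],
)

```text
clock: 7.97
tool_pos: [0.5323, 0.0573, 0.263]
eef_rot: [0.382, 2.341, -0.164]
ft_force: [-0.2, 0.5, -0.7]
grip_width: -0.003
```

```bash
cat > snap.py <<'E'
import sys
from plan import *
a=grab_frame('scene')[80:250,150:350]
st()
cv2.imwrite(f'pics/{sys.argv[1]}.png',cv2.resize(a,None,fx=3,fy=3)[:,:,::-1])
E
python3 snap.py s8
```

```text
t8.02 q [ 0.355 -0.359 -0.641  0.64  -0.46   0.521] p [0.5318 0.0574 0.2624] F [-1.49  1.83 -0.65] g0.00
 case xyz rel hinge [-0.1066 -0.0007  0.1169]
 tool axes in case frame [[-0.714, -0.004, -0.7], [0.0, 1.0, -0.006], [0.7, -0.004, -0.714]]
```

View pics/s8.png

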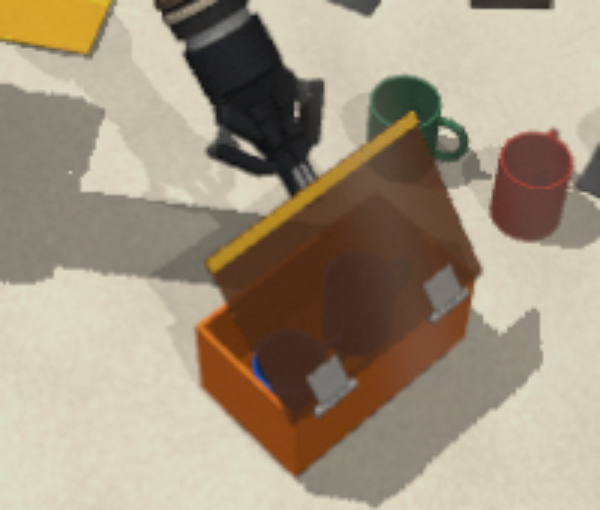

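Call:
apply_moves(
  series=[0.003, 0, -0.0003, 0, 0, 0, 1, 0.003, 0, -0.0002, 0, 0, 0, 1, 0.003, 0, -0.0001, 0, 0, 0, 1, 0.003, 0, 0, 0, 0, 0, 1, 0.003, 0, 0.0001, 0, 0, 0, 1],
)

```text
clock: 8.43
tool_pos: [0.5222, 0.0607, 0.2531]
eef_rot: [0.383, 2.34, -0.163]
ft_force: [-0.6, -0.0, -0.5]
grip_width: 0.002
```

```bash
python3 snap.py s9; python3 -c "
from h import *
print(lidang(219.3,169,-.125),lidang(150+415/3,80+112/3,.125))"
```

```text
t8.48 q [ 0.374 -0.372 -0.67   0.632 -0.471  0.539] p [0.5217 0.0608 0.2524] F [-2.11  0.64 -0.97] g-0.00
 case xyz rel hinge [-0.1172 -0.0008  0.1069]
 tool axes in case frame [[-0.714, -0.004, -0.7], [0.001, 1.0, -0.006], [0.7, -0.004, -0.714]]
(np.float64(0.9353413089794308), np.float64(0.17174086057220098)) (np.float64(0.9516331288941814), np.float64(0.1777160813701153))
```

View pics/s9.png

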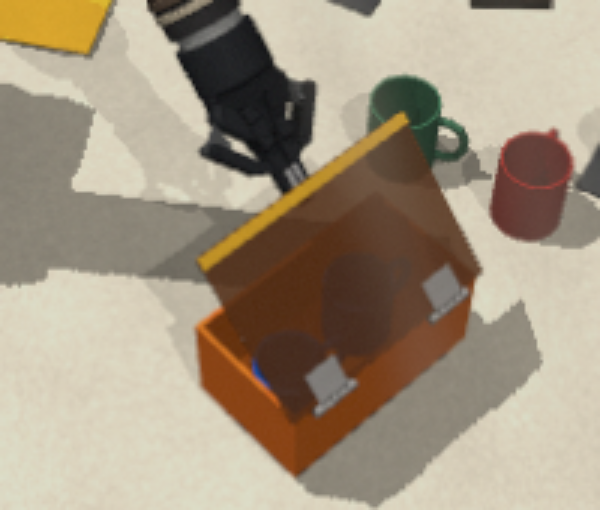

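```bash
python3 -c "
from h import *
print(lidang(216,167.3,-.125),lidang(150+405/3,80+112/3,.125))"
```

```text
(np.float64(0.8490828558190079), np.float64(0.17496264183643237)) (np.float64(0.8619488722039648), np.float64(0.1769554498345437))
```

Call:
apply_moves(
  series=[0.003, 0, 0.0001, 0, 0, 0, 1, 0.003, 0, 0.0002, 0, 0, 0, 1, 0.003, 0, 0.0003, 0, 0, 0, 1, 0.003, 0, 0.0004, 0, 0, 0, 1, 0.003, 0, 0.0004, 0, 0, 0, 1],
)

```text
clock: 8.9
tool_pos: [0.513, 0.0637, 0.2415]
eef_rot: [0.383, 2.34, -0.164]
ft_force: [-1.6, -0.2, -0.2]
grip_width: -0.001
```

```bash
python3 snap.py s10
```

```text
t8.95 q [ 0.392 -0.382 -0.7    0.62  -0.482  0.555] p [0.5125 0.0637 0.2408] F [-1.18  0.4  -1.15] g0.00
 case xyz rel hinge [-0.1268 -0.0009  0.0953]
 tool axes in case frame [[-0.714, -0.003, -0.7], [0.001, 1.0, -0.006], [0.7, -0.004, -0.714]]
```

View pics/s10.png

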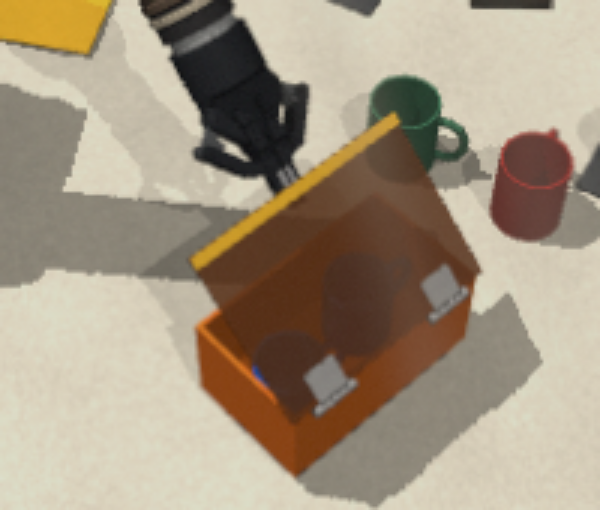

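Call:
apply_moves(
  series=[0.003, 0, 0.0003, 0, 0, 0, 1, 0.003, 0, 0.0003, 0, 0, 0, 1, 0.003, 0, 0.0004, 0, 0, 0, 1, 0.003, 0, 0.0005, 0, 0, 0, 1, 0.003, 0, 0.0006, 0, 0, 0, 1],
)

```text
clock: 9.37
tool_pos: [0.5042, 0.0667, 0.2295]
eef_rot: [0.383, 2.34, -0.163]
ft_force: [-1.5, -0.1, 0.3]
grip_width: -0.0
```

Call:
apply_moves(
  series=[0.0029, 0, 0.0007, 0, 0, 0, 1, 0.0029, 0, 0.0008, 0, 0, 0, 1, 0.0029, 0, 0.0009, 0, 0, 0, 1, 0.0029, 0, 0.001, 0, 0, 0, 1, 0.0028, 0, 0.001, 0, 0, 0, 1],
)

```text
clock: 9.78
tool_pos: [0.4974, 0.0689, 0.2162]
eef_rot: [0.383, 2.34, -0.164]
ft_force: [-2.1, 0.6, -0.3]
grip_width: -0.003
```

```bash
python3 snap.py s11
```

```text
t9.83 q [ 0.425 -0.397 -0.761  0.587 -0.501  0.585] p [0.497  0.0689 0.2154] F [-1.79  1.54 -1.19] g0.00
 case xyz rel hinge [-0.1432 -0.001   0.0699]
 tool axes in case frame [[-0.714, -0.004, -0.7], [0.001, 1.0, -0.006], [0.7, -0.004, -0.714]]
```

View pics/s11.png

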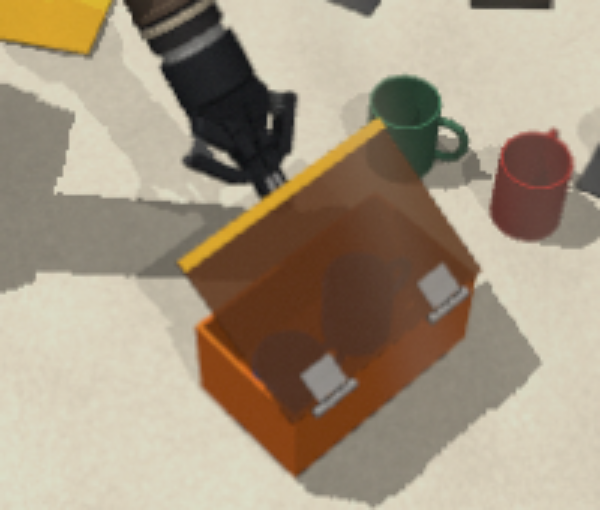

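Call:
apply_moves(
  series=[0.0029, 0, 0.0008, 0, 0, 0, 1, 0.0029, 0, 0.0008, 0, 0, 0, 1, 0.0029, 0, 0.0009, 0, 0, 0, 1, 0.0028, 0, 0.001, 0, 0, 0, 1, 0.0028, 0, 0.001, 0, 0, 0, 1],
)

```text
clock: 10.25
tool_pos: [0.4907, 0.0711, 0.203]
eef_rot: [0.383, 2.34, -0.164]
ft_force: [-2.0, 0.6, -1.0]
grip_width: 0.003
```

Call:
apply_moves(
  series=[0.0028, 0, 0.0011, 0, 0, 0, 1, 0.0028, 0, 0.0011, 0, 0, 0, 1, 0.0027, 0, 0.0012, 0, 0, 0, 1, 0.0027, 0, 0.0012, 0, 0, 0, 1, 0.0027, 0, 0.0013, 0, 0, 0, 1],
)

```text
clock: 10.67
tool_pos: [0.4854, 0.0728, 0.1892]
eef_rot: [0.383, 2.34, -0.163]
ft_force: [-2.8, 0.5, -0.1]
grip_width: -0.001
```

```bash
python3 -c "
from h import *
print(lidang(210,168.7,-.125),lidang(150+380/3,80+122/3,.125))"; python3 snap.py s12
```

```text
(np.float64(0.587367877417182), np.float64(0.1722098562266153)) (np.float64(0.572750788260086), np.float64(0.17298653985399431))
t10.72 q [ 0.451 -0.401 -0.822  0.543 -0.516  0.61 ] p [0.485  0.0728 0.1884] F [-1.94  1.84 -0.73] g-0.00
 case xyz rel hinge [-0.1558 -0.0011  0.0429]
 tool axes in case frame [[-0.714, -0.004, -0.7], [0.001, 1.0, -0.006], [0.7, -0.004, -0.714]]
```

View pics/s12.png

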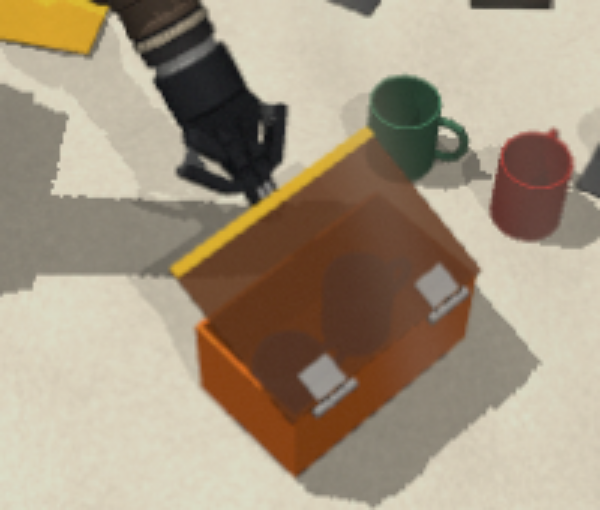

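Call:
apply_moves(
  series=[0.0027, 0, 0.0012, 0, 0, 0, 1, 0.0027, 0, 0.0012, 0, 0, 0, 1, 0.0027, 0, 0.0013, 0, 0, 0, 1, 0.0026, 0, 0.0013, 0, 0, 0, 1, 0.0026, 0, 0.0014, 0, 0, 0, 1],
)

```text
clock: 11.13
tool_pos: [0.4806, 0.0744, 0.1753]
eef_rot: [0.383, 2.34, -0.163]
ft_force: [-2.3, 1.3, -0.2]
grip_width: -0.003
```

Call:
apply_moves(
  series=[0.0026, 0, 0.0014, 0, 0, 0, 1, 0.0026, 0, 0.0015, 0, 0, 0, 1, 0.0025, 0, 0.0015, 0, 0, 0, 1, 0.0025, 0, 0.0016, 0, 0, 0, 1, 0.0025, 0, 0.0016, 0, 0, 0, 1],
)

```text
clock: 11.55
tool_pos: [0.4771, 0.0755, 0.1609]
eef_rot: [0.383, 2.34, -0.164]
ft_force: [-3.2, 1.3, -0.7]
grip_width: 0.005
```

```bash
python3 snap.py s13
```

```text
t11.60 q [ 0.47  -0.395 -0.881  0.487 -0.527  0.628] p [0.4767 0.0754 0.1602] F [-0.44  2.94 -1.63] g0.00
 case xyz rel hinge [-0.1645 -0.0013  0.0147]
 tool axes in case frame [[-0.714, -0.004, -0.7], [0.001, 1.0, -0.006], [0.7, -0.004, -0.714]]
```

View pics/s13.png

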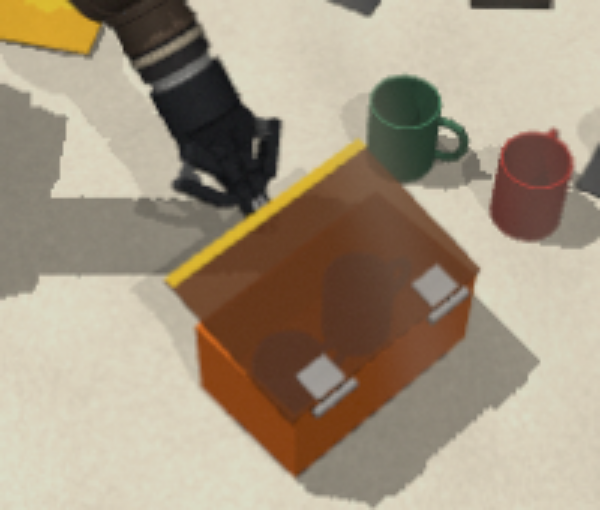

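Call:
apply_moves(
  series=[0.002, 0, 0.0012, 0, 0, 0, 1, 0.0019, 0, 0.0012, 0, 0, 0, 1, 0.0019, 0, 0.0013, 0, 0, 0, 1, 0.0019, 0, 0.0013, 0, 0, 0, 1, 0.0018, 0, 0.0013, 0, 0, 0, 1],
)

```text
clock: 12.02
tool_pos: [0.4749, 0.0761, 0.1499]
eef_rot: [0.383, 2.34, -0.164]
ft_force: [-2.6, 1.1, -2.1]
grip_width: -0.005
```

Call:
apply_moves(
  series=[0.0013, 0, 0.0009, 0, 0, 0, 1, 0.0013, 0, 0.0009, 0, 0, 0, 1, 0.0013, 0, 0.0009, 0, 0, 0, 1, 0.0013, 0, 0.001, 0, 0, 0, 1, 0.0013, 0, 0.001, 0, 0, 0, 1],
)

```text
clock: 12.43
tool_pos: [0.4737, 0.0765, 0.1422]
eef_rot: [0.383, 2.34, -0.164]
ft_force: [-1.9, 1.6, -1.5]
grip_width: 0.005
```

```bash
python3 snap.py s14; python3 -c "
from h import *
print(lidang(150+167/3,80+284/3,-.125),lidang(150+363/3,80+143/3,.125))"
```

```text
t12.48 q [ 0.478 -0.385 -0.918  0.443 -0.532  0.636] p [0.4735 0.0765 0.1418] F [-0.68  0.55 -2.04] g0.00
 case xyz rel hinge [-0.1679 -0.0013 -0.0037]
 tool axes in case frame [[-0.714, -0.003, -0.7], [0.001, 1.0, -0.005], [0.7, -0.004, -0.714]]
(np.float64(0.2368787346688404), np.float64(0.17243819963710616)) (np.float64(0.2592740565846807), np.float64(0.171564849255646))
```

View pics/s14.png

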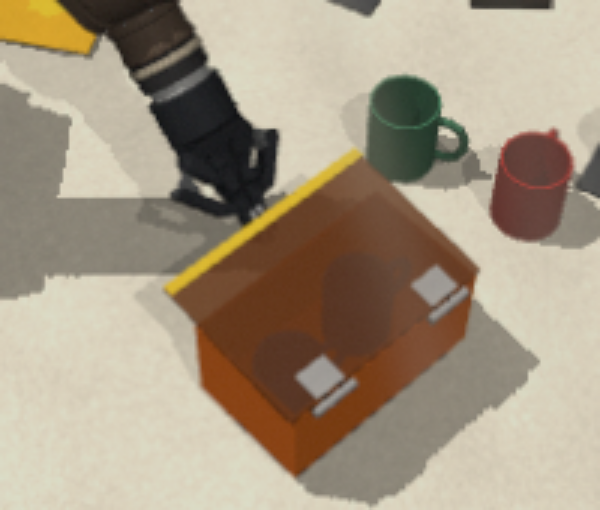

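Call:
apply_moves(
  series=[0.0012, 0, 0.0009, 0, 0, 0, 1, 0.0012, 0, 0.0009, 0, 0, 0, 1, 0.0012, 0, 0.0009, 0, 0, 0, 1, 0.0011, 0, 0.0009, 0, 0, 0, 1, 0.0011, 0, 0.0009, 0, 0, 0, 1],
)

```text
clock: 12.9
tool_pos: [0.4728, 0.0768, 0.1349]
eef_rot: [0.383, 2.34, -0.164]
ft_force: [-0.1, 0.6, -1.6]
grip_width: 0.002
```

Call:
apply_moves(
  series=[0.0011, 0, 0.0009, 0, 0, 0, 1, 0.0011, 0, 0.0009, 0, 0, 0, 1, 0.0011, 0, 0.0009, 0, 0, 0, 1, 0.0011, 0, 0.0009, 0, 0, 0, 1, 0.0011, 0, 0.0009, 0, 0, 0, 1],
)

```text
clock: 13.32
tool_pos: [0.472, 0.077, 0.1278]
eef_rot: [0.383, 2.34, -0.164]
ft_force: [-0.9, 0.8, -2.2]
grip_width: -0.003
```

Call:
apply_moves(
  series=[0.0011, 0, 0.001, 0, 0, 0, 1, 0.0011, 0, 0.001, 0, 0, 0, 1, 0.0011, 0, 0.001, 0, 0, 0, 1, 0.001, 0, 0.001, 0, 0, 0, 1, 0.001, 0, 0.001, 0, 0, 0, 1],
)

```text
clock: 13.73
tool_pos: [0.4717, 0.0771, 0.1204]
eef_rot: [0.383, 2.34, -0.164]
ft_force: [0.2, 0.3, -1.3]
grip_width: 0.002
```

```bash
python3 snap.py s15
```

```text
t13.78 q [ 0.482 -0.367 -0.958  0.386 -0.535  0.64 ] p [0.4716 0.077  0.1203] F [-0.38  0.07 -1.49] g0.00
 case xyz rel hinge [-0.1699 -0.0014 -0.0252]
 tool axes in case frame [[-0.714, -0.003, -0.701], [0.001, 1.0, -0.005], [0.701, -0.004, -0.714]]
```

View pics/s15.png

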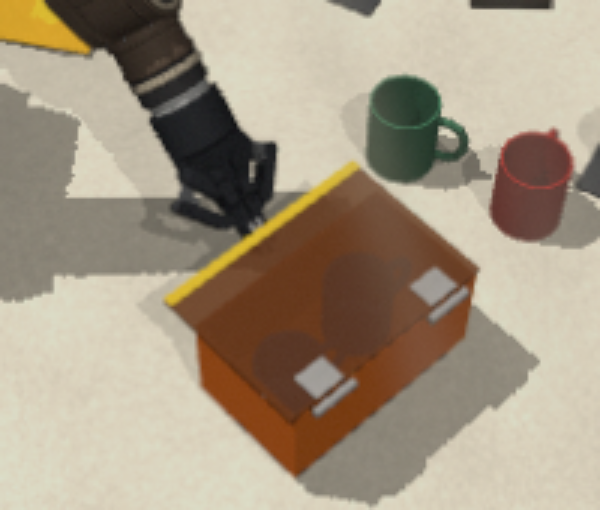

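Call:
apply_moves(
  series=[0.0011, 0, 0.0009, 0, 0, 0, 1, 0.0011, 0, 0.0009, 0, 0, 0, 1, 0.0011, 0, 0.0009, 0, 0, 0, 1, 0.0011, 0, 0.0009, 0, 0, 0, 1, 0.0011, 0, 0.0009, 0, 0, 0, 1],
)

```text
clock: 14.2
tool_pos: [0.4711, 0.0773, 0.1136]
eef_rot: [0.383, 2.34, -0.163]
ft_force: [0.2, -0.0, -0.1]
grip_width: 0.002
```

Call:
apply_moves(
  series=[0.0012, 0, 0.0005, 0, 0, 0, 1, 0.0012, 0, 0.0005, 0, 0, 0, 1, 0.0012, 0, 0.0005, 0, 0, 0, 1, 0.0012, 0, 0.0005, 0, 0, 0, 1, 0.0012, 0, 0.0005, 0, 0, 0, 1],
)

```text
clock: 14.62
tool_pos: [0.4685, 0.0781, 0.1075]
eef_rot: [0.383, 2.34, -0.164]
ft_force: [-0.1, 0.4, 0.3]
grip_width: -0.001
```

```bash
python3 snap.py s16; python3 -c "
import cv2,numpy as np
a,b=[cv2.imread(f'pics/{n}.png').astype(int) for n in('s15','s16')]
def m(i):
    h=cv2.cvtColor(i.astype('uint8'),40); k=(h[...,0]>20)&(h[...,0]<30)&(h[...,1]>150)&(h[...,2]>120); k[:140]=0; y,x=np.nonzero(k); return x.mean()/3,y.mean()/3,x.min(),x.max(),y.min(),y.max()
print(m(a),m(b))"
```

```text
t14.67 q [ 0.49  -0.357 -0.983  0.355 -0.539  0.647] p [0.4683 0.078  0.1071] F [-0.28  0.13 -0.52] g-0.00
 case xyz rel hinge [-0.1733 -0.0015 -0.0384]
 tool axes in case frame [[-0.714, -0.003, -0.7], [0.001, 1.0, -0.005], [0.7, -0.004, -0.714]]
(np.float64(86.35438178448504), np.float64(78.33651045803548), np.int64(166), np.int64(357), np.int64(163), np.int64(305)) (np.float64(86.35967699232195), np.float64(78.3471008737093), np.int64(166), np.int64(357), np.int64(163), np.int64(305))
```

View pics/s16.png

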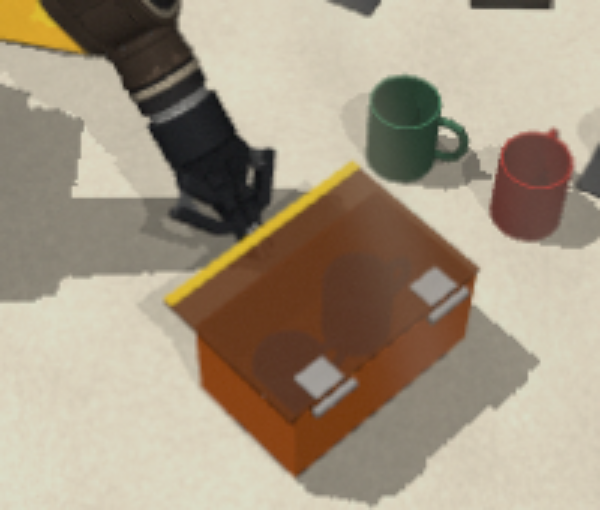

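Call:
apply_moves(
  series=[0.006, 0, 0, 0, 0, 0, 1, 0.01, 0, 0, 0, 0, 0, 1, 0.01, 0, 0, 0, 0, 0, 1, 0.01, 0, -0.015, 0, 0, 0, 1, 0, 0, -0.025, 0, 0, 0, 1],
)

```text
clock: 15.08
tool_pos: [0.4144, 0.0936, 0.1064]
eef_rot: [0.382, 2.346, -0.17]
ft_force: [0.3, 0.7, -0.5]
grip_width: 0.0
```

Call:
apply_moves(
  series=[0, 0, -0.03, 0, 0, 0, 1, 0, 0, -0.03, 0, 0, 0, 1, 0, 0, -0.03, 0, 0, 0, 1, 0, 0, -0.02, 0, 0, 0, 1, 0, 0, 0, 0, 0, 0, 1],
)

```text
clock: 15.5
tool_pos: [0.3439, 0.1223, 0.1918]
eef_rot: [0.379, 2.339, -0.158]
ft_force: [0.4, 1.1, -0.0]
grip_width: -0.004
```

Call:
apply_moves(
  series=[0, 0, 0, 0, 0, 0, 1, 0, 0, 0, 0, 0, 0, 1, 0, 0, 0, 0, 0, 0, 1],
)

```text
clock: 15.75
tool_pos: [0.3446, 0.1197, 0.1878]
eef_rot: [0.383, 2.341, -0.166]
ft_force: [0.9, -0.6, 0.5]
grip_width: 0.004
```

```bash
python3 - <<'E'
from plan import *
s=grab_frame('scene');t=grab_frame('top');st()
cv2.imwrite('pics/s17.png',np.hstack([s[60:300,100:480],t[60:300,100:480]])[:,:,::-1])
E
python3 -c "
import cv2
a=cv2.imread('pics/s17.png'); cv2.imwrite('pics/s17.png',a[:,:760])"
```

```text
t15.85 q [ 0.898 -0.51  -0.832  0.935 -0.722  1.104] p [0.3447 0.1195 0.1881] F [-0.25  0.26  0.34] g-0.00
 case xyz rel hinge [-0.3037 -0.0017  0.0426]
 tool axes in case frame [[-0.714, -0.003, -0.7], [0.002, 1.0, -0.007], [0.7, -0.006, -0.714]]
```

View pics/s17.png

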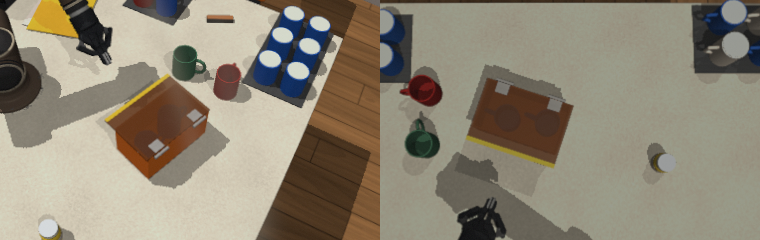

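```bash
python3 - <<'E'
from plan import *
s=grab_frame('scene');t=grab_frame('top')
def strip(i):
    h=cv2.cvtColor(i,cv2.COLOR_RGB2HSV); return ((h[...,0]>20)&(h[...,0]<32)&(h[...,1]>140)&(h[...,2]>100)).astype('uint8')
for n,i,(y0,y1,x0,x1) in(('scene',s,(125,190,200,275)),('top',t,(185,235,180,290))):
    k=strip(i)[y0:y1,x0:x1]; y,x=np.nonzero(k); c=np.array([x.mean()+x0,y.mean()+y0]); print(n,c,len(x)); 
    if n=='scene': cs=c
    else: ct=c
p,e=tri(ct,cs); d=p-HINGE; print('strip mid rel hinge',d@EX,d@EY,d[2],e)
for nm,b in(('red',(0,)),('green',(0,))): pass
for n,i in(('scene',s),('top',t)):
    o=cv2.imread(f'pics/{n}0.png')[:,:,::-1]
    for nm,f in(('red',lambda h:((h[...,0]<6)|(h[...,0]>174))&(h[...,1]>140)),('green',lambda h:(h[...,0]>65)&(h[...,0]<95)&(h[...,1]>90)),('jar',None)):
        r=[]
        for im in(o,i):
            h=cv2.cvtColor(np.ascontiguousarray(im),cv2.COLOR_RGB2HSV)
            b={'scene':{'red':(118,162,308,348),'green':(100,145,268,310),'jar':(270,310,130,170)},'top':{'red':(130,170,118,165),'green':(175,222,120,163),'jar':(205,240,365,402)}}[n][nm]
            h=h[b[0]:b[1],b[2]:b[3]]; k=f(h) if f else h[...,1]>90
            y,x=np.nonzero(k); r.append((x.mean().round(1),y.mean().round(1),len(x)))
        print(n,nm,r)
E
```

```text
scene [236.50841751 157.61952862] 297
top [229.62282878 211.03473945] 403
strip mid rel hinge -0.1742402731925286 -0.0015719870206248974 0.0013792797368688825 0.0055522995384343745
scene red [(np.float64(20.3), np.float64(18.4), 42), (np.float64(20.5), np.float64(18.2), 41)]
scene green [(np.float64(24.6), np.float64(15.7), 70), (np.float64(24.6), np.float64(16.5), 90)]
scene jar [(np.float64(22.5), np.float64(27.5), 117), (np.float64(22.5), np.float64(27.5), 114)]
top red [(np.float64(25.3), np.float64(19.9), 790), (np.float64(25.3), np.float64(19.9), 791)]
top green [(np.float64(22.1), np.float64(27.5), 574), (np.float64(22.1), np.float64(27.5), 570)]
top jar [(np.float64(11.8), np.float64(17.8), 80), (np.float64(11.8), np.float64(17.8), 78)]
```

```bash
python3 -c "
from cell import *
print(sign_off()); print(observe()['clock'])"
```

```text
the job is handed in; nothing more can be done
None
the job is handed in; nothing more can be done
```

The lid is shut and the job is handed in, with about 16 s on the robot's clock. I got no verdict back, so the checks below are my own.

**What I did:** I nudged the lid forward from behind with the closed fingers to about 1.46 rad. I then moved the fingers over the lip and caught it from below at about 0.9 rad. I lowered it at about 0.2 rad/s, easing to about 0.1 rad/s near the end, and backed the fingers away. The catch angle and speeds come from camera measurements of the lid and the commanded finger path, not from a direct reading of the joint.

**Last checks:**
- **Lid:** The yellow strip did not move in the pictures while the fingers went on down and away. The last triangulation put the strip 1.4 mm above hinge height. Since the strip should sit within 6 mm of that height, this agrees with shut. The two camera rays missed each other by 5.6 mm, so this confirms the angle only roughly; the stationary strip is the stronger evidence.
- **Force:** The wrist force readings taken during the run stayed at about 4 N or less, near the noise, so I saw no hard contact. Finger contact force was not measured directly.
- **Bystanders:** In the top view, the red mug, green mug and jar sit at the same pixel positions as at the start. In the scene view the green mug's patch centre shifted by 0.8 px and its area grew, probably a shadow change.
- **Mugs in the case:** I only looked at these through the tinted lid and did not measure them. The fingers never went inside the case.
- **Clearance:** The fingers ended about 12 cm in front of the lid's edge, touching nothing.

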